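# Stop the balance slab rocking

## Robot

A 7-joint arm with a two-finger parallel gripper is mounted at the origin on a cart in front of the work surface, level with it; the furniture and walls round the work are solid. World frame = base frame: x ahead of the robot, y to its left, z up, the work surface at z = 0. Lengths are in m, angles in rad, forces in N, time in s.
With the tool pointing down it reaches from about 0.425 to 0.925 m from the base axis. Payload 6.8 kg.
Tool frame: the origin (TCP) lies at the very end of the fingers, on their centre line; the grasp point (between the pads) lies bot.grip_point_offset behind it (bot.grip_point_offset is the distance from the TCP to the grasp point, in m); z points along the fingers, y is the line along which they close (so a half turn about z gives the same grasp; the last joint's range is limited). The gripper opens to 85 mm and grips with 20 to 120 N. Pads are 22 mm wide; open, the fingers measure 114 mm over their backs; the gripper's body (76 mm by 85 mm) begins 54 mm behind the grasp point. The pads swing forward as they close: fully open they stand 13 mm farther back than shut.
Start: joints at [-1.382, 0.477, 0.022, 1.555, -0.011, 1.109, -0.083], TCP at [0.197, 0.646, 0.231] pointing down, gripper open.
Joint ranges: [-2.96, 2.96], [-0.34, 2.1], [-1.41, 1.46], [0.24, 2.44], [-1.37, 4.51], [0.17, 1.92], [-2.96, 2.96]. Speed limits (rad/s): [2.39, 2.39, 3.14, 3.14, 3.14, 3.14, 3.14].

## Interface

Orientations are given as a unit quaternion [w, x, y, z].
In Python, from station import bot, imaging gives the robot as it stands. The module is installed in compiled form; this text tells all that it offers.
- The arm moves only by the tool carry_out, never from a script. Its argument "targets" is one flat list of numbers, 5 for each row, row after row: the closure in counts, from 0 (fully open) to 255 (shut), then the shift along the world's x, y, z in mm, then the turn about the world's z in degrees. A call has 1 to 20 rows; each row shifts and turns the commanded pose from where the row before left it; what a row does not reach is not made up. A row lasts 1/10 s, in which the tool goes at most 50 mm and 8.59 degrees, less where a joint would pass 70% of its speed; a pose out of reach is approached as far as the arm can. A call is refused whole if a number of a shift passes 50 or a number of a turn 8.59, either way. A call with a gripper value outside its range is refused whole. The fingers move at their own pace and stop on an object; "newtons" is the grip in N (left out, the last holds). Time passes only in rows, so rows that do not move let the fingers close. It gives the time, the measured TCP pose, the force, the opening and the grip force at its end, in the units of the state.
- bot.get_obs(): the state, without advancing time (a new reading comes with each control period).
- imaging.read_camera(name): name is "side" or "top"; returns a dict with "frame" (480x640x3 uint8, red, green, blue), "fov_y" (degrees; the focal length in pixels is half the picture's height over the tangent of half this angle, whatever the lens; pixels are square), "cx", "cy" (the principal point, pixels), "k1" (the pictures are not rectified: a ray, as slopes to the right and down, at radius r is drawn at 1 + k1 r^2 times it, then the intrinsics apply), "pose" (4x4, takes a point from camera to world coordinates). Camera axes: x right, y up, looking along -z (the intrinsics and any distortion apply to the point x, -y, -z); pixel columns grow to the right and rows downward; lengths in m; the calibration is good to about 2 mm. A picture is of the moment at which its call begins. There is no depth.
- bot.hand_in(): hands the job in; it is judged then, once.
The state is a dict: "t": time; "q": joint angles; "joint_vel": joint speeds; "joint_torque": joint torques, N m; "eef_pos": TCP position; "tool_rot": TCP orientation; "contact_force": force on the tool from outside, world axes, zero at the start; "torque": the same for the moment, N m; "gripper_width": opening from 0.0 (shut) to 1.0 (fully open); "grasp_force": force on a finger pad.
Only numpy, scipy, OpenCV 4.12 (cv2) and the standard library are available. Lean on these libraries where they do the work, as an engineer would, in place of code of your own. Each camera call takes 0.05 s, during which the arm holds its last target. There are 200 camera calls.

## Task

The stone slab under the balance rocks at one corner. With shut fingers press down on the blue corner spots, one after another, until you find the corner that gives; then press that corner's brass shim tab down until it lies flat, so that the slab stands firm, and take the hand away. Only touch, never grip or lift anything; do not force the other three shims, which stay up, and leave everything else where it stands.

Things in the scene. Friction and masses are not known exactly. Their poses are not given: they have to be found in the camera images.
- stand: The grey metal balance stand under the slab, 190 x 270 x 30 mm, fixed to the desk. Origin: centre of its underside, on the desk top. x points away from the robot, y to the left at yaw 0; 'front' corners are those at -x, 'left' those at +y. Its inside cannot be seen.
- slab: Loose pale stone slab, 190 x 260 x 12 mm, 1.6 kg, level on the stand. Origin: centre of its underside, 36 mm above the desk (top face 48 mm). Three corners sit on solid packing and sink under 1 mm; the fourth, another each time, looks the same but has only a soft spring: pressed on its blue spot with about 5 N it sinks some 4 mm to a hard stop and springs back when released.
- balance: The thin blue-grey bench balance, 122 x 172 x 18 mm, standing loose in the middle of the slab, long side along the slab's y. Origin: centre of its underside.
- weigh_boat: Small white weighing boat, 66 x 66 x 15 mm, standing loose on the balance. Origin: centre of its underside.
- corner_front_left (a point): Centre of the blue spot, 18 mm across, on the slab's top face at its front left corner, 25 mm from the slab's end in x and 19 mm from its side in y; the place to press to test that corner. It moves with the slab.
- tab_front_left (a point): Brass tab of the front left shim, out past the slab's left side: 26 mm wide, 40 long, 3 thick. This point: on its upper face, 44 mm from the hinge line, 12 mm from the free end. Hinge: along stand x, 124 mm from its middle in y, 15 mm up. Raised it slopes 43 degrees up and outward (this point 46 mm up); flat, it is 16.5 mm up. Press straight down, 78 mm from the stand's middle in x, 158 in y.
- shim_front_left (a joint): Angle of the front left shim: 0 raised as found (starts 0 to 0.04), 0.75 rad flat, 0.77 stop. It stays where it is left; about 2 to 4 N on the tab moves it. At a sound corner the packing blocks it within 0.25 rad; only at the rocking corner can it go flat, and then it props the slab firmly there.
- corner_front_right (a point): Centre of the blue spot, 18 mm across, on the slab's top face at its front right corner, 25 mm from the slab's end in x and 19 mm from its side in y; the place to press to test that corner. It moves with the slab.
- tab_front_right (a point): Brass tab of the front right shim, out past the slab's right side: 26 mm wide, 40 long, 3 thick. This point: on its upper face, 44 mm from the hinge line, 12 mm from the free end. Hinge: along stand x, 124 mm from its middle in y, 15 mm up. Raised it slopes 43 degrees up and outward (this point 46 mm up); flat, it is 16.5 mm up. Press straight down, 78 mm from the stand's middle in x, 158 in y.
- shim_front_right (a joint): Angle of the front right shim: 0 raised as found (starts 0 to 0.04), 0.75 rad flat, 0.77 stop. It stays where it is left; about 2 to 4 N on the tab moves it. At a sound corner the packing blocks it within 0.25 rad; only at the rocking corner can it go flat, and then it props the slab firmly there.
- corner_back_left (a point): Centre of the blue spot, 18 mm across, on the slab's top face at its back left corner, 25 mm from the slab's end in x and 19 mm from its side in y; the place to press to test that corner. It moves with the slab.
- tab_back_left (a point): Brass tab of the back left shim, out past the slab's left side: 26 mm wide, 40 long, 3 thick. This point: on its upper face, 44 mm from the hinge line, 12 mm from the free end. Hinge: along stand x, 124 mm from its middle in y, 15 mm up. Raised it slopes 43 degrees up and outward (this point 46 mm up); flat, it is 16.5 mm up. Press straight down, 78 mm from the stand's middle in x, 158 in y.
- shim_back_left (a joint): Angle of the back left shim: 0 raised as found (starts 0 to 0.04), 0.75 rad flat, 0.77 stop. It stays where it is left; about 2 to 4 N on the tab moves it. At a sound corner the packing blocks it within 0.25 rad; only at the rocking corner can it go flat, and then it props the slab firmly there.
- corner_back_right (a point): Centre of the blue spot, 18 mm across, on the slab's top face at its back right corner, 25 mm from the slab's end in x and 19 mm from its side in y; the place to press to test that corner. It moves with the slab.
- tab_back_right (a point): Brass tab of the back right shim, out past the slab's right side: 26 mm wide, 40 long, 3 thick. This point: on its upper face, 44 mm from the hinge line, 12 mm from the free end. Hinge: along stand x, 124 mm from its middle in y, 15 mm up. Raised it slopes 43 degrees up and outward (this point 46 mm up); flat, it is 16.5 mm up. Press straight down, 78 mm from the stand's middle in x, 158 in y.
- shim_back_right (a joint): Angle of the back right shim: 0 raised as found (starts 0 to 0.04), 0.75 rad flat, 0.77 stop. It stays where it is left; about 2 to 4 N on the tab moves it. At a sound corner the packing blocks it within 0.25 rad; only at the rocking corner can it go flat, and then it props the slab firmly there.
- timer: Bystander, loose on the desk: small white timer, 65 x 65 x 19 mm. Origin: centre of its underside.
- marker: Bystander, loose on the desk: white marker pen, 136 mm long, lying. Origin: centre of its underside.
- vial_red: Bystander, loose on the desk: sample vial with red cap, 22 mm across, 58 mm high. Origin: centre of its underside.
- vial_black: Bystander, loose on the desk: sample vial with black cap, 22 mm across, 58 mm high. Origin: centre of its underside.
- beaker: Bystander, loose on the desk: small glass beaker with pink content, 52 mm across, 64 mm high. Origin: centre of its underside.
- mouse: Bystander, loose on the desk: grey computer mouse, 105 x 58 x 38 mm. Origin: centre of its underside.

How it is judged:
By the outcome, as a careful person would: the job done as asked, in the order asked, and still so for the second after the job is handed in, with the robot touching nothing.
It also fails if it takes over 54 s, if anything falls off the work surface, if the arm or the gripper's body presses on something with over 40 N, if the wrist force passes 120 N, or if a joint passes its speed limit or range.

## Working session

There is one attempt and no reset: what is moved stays moved. The work goes in short steps, Python scripts to look and compute and a tool call to move; the robot and the scene stay as the last step left them, time stands still between calls to the robot, and variables do not carry over. Pictures are saved under pics/ and viewed, at most 10 in all, crops included, and the job is handed in when it is done.

Besides the shell and the picture viewer there is one more tool, called after "Call:" as name(argument=value, ...), one argument or row to a line, values as JSON. carry_out: Moves the arm, as the interface text tells. Its arguments: {"type":"object","properties":{"targets":{"type":"array","items":{"type":"number"}},"newtons":{"type":"number"}},"required":["targets"]}

```bash
mkdir -p pics
python3 - <<'E'
from station import bot, imaging
import cv2,pickle
print(bot.get_obs(), bot.grip_point_offset)
for n in("top","side"):
    c=imaging.read_camera(n); pickle.dump(c,open(n+".pkl","wb"))
    cv2.imwrite(f"pics/{n}0.png",c["frame"][:,:,::-1]); print(n,{k:v for k,v in c.items() if k!="frame"})
E
```

```text
{'t': 0.0, 'q': array([-1.38209624,  0.47780736,  0.02233638,  1.55647768, -0.01152074,
        1.1092838 , -0.08310266]), 'joint_vel': array([-0.00092133, -0.00034328,  0.00179323,  0.00043869,  0.00060696,
        0.00063466,  0.00132582]), 'joint_torque': array([-5.32386675e-04, -5.96441817e+01,  1.60782225e+00, -2.81197429e+01,
        1.25022573e-02,  9.33405769e-03, -5.27384813e-06]), 'eef_pos': array([0.19724287, 0.64490846, 0.2303097 ]), 'tool_rot': array([-7.80310719e-05,  1.47849757e-01,  9.89009401e-01, -9.20860057e-04]), 'contact_force': array([ 0.13979863, -0.31579847, -0.90461372]), 'torque': array([-0.03625928,  0.03205662,  0.03137117]), 'grasp_force': 0.0, 'gripper_width': 0.9977986833534984} 0.0187
top {'fov_y': 42.97306855936036, 'cx': 314.09228544529316, 'cy': 250.16015469467723, 'k1': -0.13397103257421028, 'pose': array([[ 0.00398929,  0.98258858, -0.18575191,  0.2742791 ],
       [-0.99970805,  0.0083454 ,  0.02267522, -0.10207885],
       [ 0.02383058,  0.18560722,  0.98233501,  1.3053655 ],
       [ 0.        ,  0.        ,  0.        ,  1.        ]])}
side {'fov_y': 45.08361037836279, 'cx': 321.87255326025263, 'cy': 231.95650201880215, 'k1': 0.05094654750331506, 'pose': array([[ 0.95712423,  0.16394495, -0.23882055,  0.21151924],
       [-0.28967447,  0.53775387, -0.79177615, -0.9957957 ],
       [-0.00138103,  0.82700836,  0.56218793,  0.70997478],
       [ 0.        ,  0.        ,  0.        ,  1.        ]])}
```

View pics/top0.png

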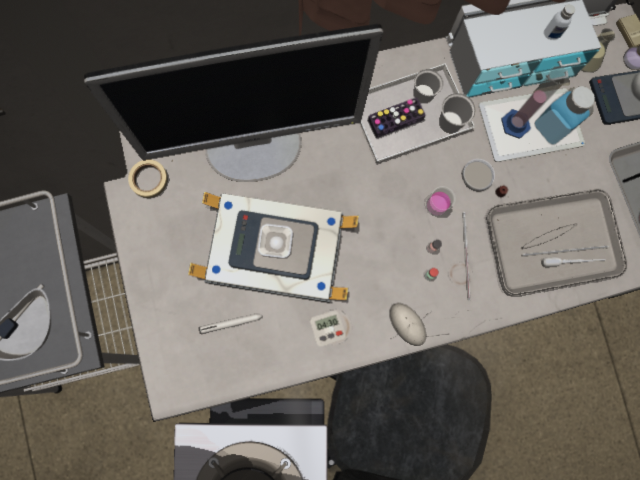

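View pics/side0.png

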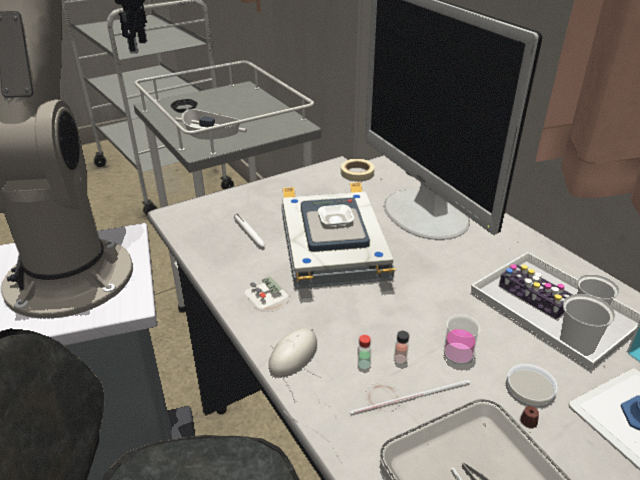

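The top view shows the slab, with blue spots near (228,205), (333,220), (216,258) and (321,286), and brass tabs near (212,200), (349,222), (198,271) and (340,294). The monitor stands behind the slab. Next I'll fit the spots in both views.

```bash
cat > h.py <<'E'
import numpy as np,cv2,pickle
def K(c):
    f=240/np.tan(np.radians(c["fov_y"]/2)); return np.array([[f,0,c["cx"]],[0,f,c["cy"]],[0,0,1]]),np.array([c["k1"],0,0,0,0.])
def ray(c,uv):
    k,d=K(c); p=cv2.undistortPoints(np.array(uv,float).reshape(-1,1,2),k,d)[:,0]
    return np.c_[p[:,0],-p[:,1],-np.ones(len(p))]@c["pose"][:3,:3].T
def onz(c,uv,z):
    r=ray(c,uv); o=c["pose"][:3,3]; return o+r*((z-o[2])/r[:,2])[:,None]
def proj(c,X):
    k,d=K(c); P=(np.array(X,float)-c["pose"][:3,3])@c["pose"][:3,:3]; P=P*[1,-1,-1]
    return cv2.projectPoints(P,np.zeros(3),np.zeros(3),k,d)[0][:,0]
def blobs(c,lo,hi,roi,amin):
    h=cv2.cvtColor(c["frame"],cv2.COLOR_RGB2HSV); m=cv2.inRange(h,lo,hi)
    z=np.zeros_like(m); x0,y0,x1,y1=roi; z[y0:y1,x0:x1]=m[y0:y1,x0:x1]
    n,_,s,ce=cv2.connectedComponentsWithStats(z); return [(ce[i].round(1),s[i,4]) for i in range(1,n) if s[i,4]>=amin]
E
python3 - <<'E'
from h import *
for n,roi in(("top",(180,180,370,310)),("side",(270,180,400,290))):
    c=pickle.load(open(n+".pkl","rb"))
    for nm,lo,hi,z in(("blue",(105,140,80),(125,255,255),.048),("brass",(12,150,100),(28,255,255),.038)):
        b=blobs(c,lo,hi,roi,8)
        for (uv,a),X in zip(b,onz(c,[u for u,_ in b],z)): print(n,nm,uv,a,X.round(4))
t=pickle.load(open("top.pkl","rb"));print(onz(t,[(253,178),(207,165),(300,150)],0).round(3))
E
```

```text
top blue [227.8 204.8] 36 [0.6088 0.0531 0.048 ]
top blue [330.9 221. ] 36 [ 0.5753 -0.1665  0.048 ]
top blue [215.8 268.9] 40 [0.4705 0.0739 0.048 ]
top blue [320.8 285.8] 38 [ 0.4368 -0.1453  0.048 ]
top brass [212.  200.2] 137 [0.6214 0.0887 0.038 ]
top brass [348.2 222.2] 129 [ 0.5754 -0.2041  0.038 ]
top brass [198.3 271. ] 145 [0.4672 0.1121 0.038 ]
top brass [337.8 293.3] 138 [ 0.4225 -0.1813  0.038 ]
side blue [356.3 196.1] 15 [0.6079 0.0507 0.048 ]
side blue [294.  200.5] 10 [0.4696 0.073  0.048 ]
side blue [378.3 253.7] 24 [ 0.5752 -0.1666  0.048 ]
side blue [306.4 260.4] 25 [ 0.4368 -0.1469  0.048 ]
side brass [355.5 188.5] 38 [0.6237 0.0997 0.038 ]
side brass [288.6 193.2] 50 [0.4698 0.1241 0.038 ]
side brass [387.5 270. ] 8 [ 0.5783 -0.2074  0.038 ]
side brass [300.4 277.7] 11 [ 0.4153 -0.182   0.038 ]
side brass [309.8 277. ] 8 [ 0.4325 -0.1851  0.038 ]
[[ 0.684  0.005  0.   ]
 [ 0.714  0.109  0.   ]
 [ 0.751 -0.099  0.   ]]
```

Run:
```python
from h import *
t=pickle.load(open("top.pkl","rb"));s=pickle.load(open("side.pkl","rb"))
for a,b in(((145,156),(369,133)),((370,108),(496,229)),((380,30),(540,35))):
    d1,d2=ray(t,[a])[0],ray(s,[b])[0];o1,o2=t["pose"][:3,3],s["pose"][:3,3]
    k=np.linalg.lstsq(np.c_[d1,-d2],o2-o1,rcond=None)[0];p,q=o1+k[0]*d1,o2+k[1]*d2;print(p.round(3),q.round(3))
```

```text
[0.694 0.22  0.114] [0.698 0.219 0.115]
[ 0.801 -0.245  0.123] [ 0.777 -0.236  0.111]
[ 0.787 -0.223  0.454] [ 0.791 -0.226  0.457]
```

Call:
carry_out(
  targets=[255,14,-30,0,0.4,255,14,-30,0,0.4,255,14,-30,0,0.4,255,14,-30,0,0.4,255,14,-30,0,0.4,255,14,-30,0,0.4,255,14,-30,0,0.4,255,14,-30,0,0.4,255,14,-30,0,0.4,255,14,-30,0,0.4],
  newtons=20,
)

```text
t: 1.1
eef_pos: [0.3377, 0.3439, 0.2311]
tool_rot: [-0.0, 0.113, 0.994, -0.0]
contact_force: [0.9, -0.2, 0.2]
gripper_width: 0.002
grasp_force: 0.0
```

Call:
carry_out(
  targets=[255,15,-30,0,0.4,255,15,-30,0,0.4,255,15,-30,0,0.4,255,15,-30,-20,0.4,255,15,-30,-20,0.4,255,15,-30,-20,0.4,255,15,-30,-20,0.4,255,15,-30,-20,0.4,255,13,-30,-20,0.4,255,0,0,-20,0,255,0,0,0,0],
)

```text
t: 2.2
eef_pos: [0.4686, 0.074, 0.0891]
tool_rot: [-0.002, 0.083, 0.997, -0.001]
contact_force: [-1.0, 0.6, -0.4]
gripper_width: 0.003
grasp_force: 0.0
```

Run:
```python
from station import bot
o=bot.get_obs();print({k:o[k].round(4) for k in("q","eef_pos","contact_force")})
```

```text
{'q': array([-0.5196,  0.366 ,  0.2772,  2.1583, -0.1632,  0.6418,  1.2762]), 'eef_pos': array([0.4686, 0.074 , 0.0891]), 'contact_force': array([-1.0416,  0.5597, -0.4071])}
```

Call:
carry_out(
  targets=[255,1,0,-20,0,255,1,0,-14,0,255,0,0,-4,0,255,0,0,0,0,255,0,0,0,0],
)

```text
t: 2.7
eef_pos: [0.4728, 0.076, 0.0541]
tool_rot: [0.0, 0.082, 0.997, 0.0]
contact_force: [-0.4, 0.2, 0.6]
gripper_width: -0.003
grasp_force: 0.0
```

Call:
carry_out(
  targets=[255,0,0,-1,0,255,0,0,-1,0,255,0,0,0,0],
)

```text
t: 3.0
eef_pos: [0.4725, 0.0756, 0.0515]
tool_rot: [0.0, 0.082, 0.997, 0.0]
contact_force: [0.5, -0.4, 1.1]
gripper_width: 0.002
grasp_force: 0.0
```

Call:
carry_out(
  targets=[255,0,0,-1,0,255,0,0,0,0],
)

```text
t: 3.2
eef_pos: [0.4723, 0.0755, 0.0503]
tool_rot: [-0.0, 0.082, 0.997, -0.0]
contact_force: [-0.5, 0.8, 0.1]
gripper_width: 0.001
grasp_force: 0.0
```

Call:
carry_out(
  targets=[255,-2,-2,0,0,255,0,0,-1,0,255,0,0,-1,0,255,0,0,0,0],
)

```text
t: 3.6
eef_pos: [0.4703, 0.0735, 0.0482]
tool_rot: [-0.0, 0.082, 0.997, -0.0]
contact_force: [0.6, 0.1, 0.2]
gripper_width: 0.0
grasp_force: 0.0
```

Call:
carry_out(
  targets=[255,0,0,-1,0,255,0,0,0,0],
)

```text
t: 3.8
eef_pos: [0.4705, 0.0736, 0.048]
tool_rot: [-0.0, 0.082, 0.997, 0.0]
contact_force: [-3.0, -0.6, 11.0]
gripper_width: -0.0
grasp_force: 5.2
```

Call:
carry_out(
  targets=[255,0,0,-1,0,255,0,0,0,0],
)

```text
t: 4.0
eef_pos: [0.4708, 0.0737, 0.0479]
tool_rot: [0.0, 0.082, 0.997, 0.001]
contact_force: [-5.2, -0.4, 23.8]
gripper_width: -0.0
grasp_force: 11.6
```

Front left is sound: 24 N for 0.3 mm of sink. Next is back left.

Call:
carry_out(
  targets=[255,0,0,5,0,255,0,0,25,0,255,23,-3,10,0,255,23,-3,0,0,255,23,-4,0,0,255,23,-4,0,0,255,23,-3,0,0,255,23,-4,0,0,255,0,0,-20,0,255,0,0,-10,0,255,0,0,0,0,255,0,0,0,0],
)

```text
t: 5.2
eef_pos: [0.6077, 0.0526, 0.0562]
tool_rot: [-0.001, 0.082, 0.997, -0.0]
contact_force: [0.5, -0.3, -0.6]
gripper_width: -0.002
grasp_force: 0.0
```

Call:
carry_out(
  targets=[255,0,0,-4,0,255,1,0,-2,0,255,0,0,-1,0,255,0,0,0,0],
)

```text
t: 5.6
eef_pos: [0.6094, 0.0526, 0.0494]
tool_rot: [0.0, 0.082, 0.997, 0.0]
contact_force: [-0.2, -0.2, -0.0]
gripper_width: 0.001
grasp_force: 0.0
```

Call:
carry_out(
  targets=[255,0,0,-1,0,255,0,0,0,0],
)

```text
t: 5.8
eef_pos: [0.6094, 0.0525, 0.0483]
tool_rot: [0.0, 0.082, 0.997, 0.0]
contact_force: [-0.3, 0.2, -0.4]
gripper_width: -0.002
grasp_force: 0.0
```

Call:
carry_out(
  targets=[255,0,0,-1,0,255,0,0,0,0],
)

```text
t: 6.0
eef_pos: [0.6096, 0.0525, 0.0474]
tool_rot: [0.0, 0.082, 0.997, 0.0]
contact_force: [-0.8, 0.2, 2.2]
gripper_width: 0.001
grasp_force: 1.1
```

Call:
carry_out(
  targets=[255,0,0,-1,0,255,0,0,0,0],
)

```text
t: 6.2
eef_pos: [0.6097, 0.0526, 0.0465]
tool_rot: [0.0, 0.082, 0.997, 0.0]
contact_force: [0.5, -0.4, 3.5]
gripper_width: 0.002
grasp_force: 1.6
```

Call:
carry_out(
  targets=[255,0,0,-1,0,255,0,0,0,0],
)

```text
t: 6.4
eef_pos: [0.6098, 0.0526, 0.0455]
tool_rot: [0.0, 0.082, 0.997, 0.0]
contact_force: [0.2, 1.2, 4.7]
gripper_width: 0.002
grasp_force: 2.0
```

Back left gives way, sinking 2.5 mm at under 5 N. One more millimetre will confirm it, then I'll move over to its tab.

Call:
carry_out(
  targets=[255,0,0,-1,0,255,0,0,-1,0,255,0,0,0,0],
)

```text
t: 6.7
eef_pos: [0.6099, 0.0526, 0.0441]
tool_rot: [0.0, 0.082, 0.997, 0.0]
contact_force: [-1.3, 0.5, 9.3]
gripper_width: 0.001
grasp_force: 4.7
```

Call:
carry_out(
  targets=[255,0,0,5,0,255,0,0,20,0,255,0,0,20,0,255,5,15,0,0.8,255,5,15,0,0,255,4,16,0,0,255,0,0,0,0,255,0,0,0,0],
)

```text
t: 7.5
eef_pos: [0.6228, 0.0993, 0.0872]
tool_rot: [-0.001, 0.074, 0.997, -0.0]
contact_force: [0.4, -0.0, 0.1]
gripper_width: 0.002
grasp_force: 0.0
```

Run:
```python
from station import bot,imaging
import pickle,cv2
from h import *
c=imaging.read_camera("side");s=c["frame"][150:310,240:440,::-1]
p=proj(c,[bot.get_obs()["eef_pos"]]);print(p)
cv2.imwrite("pics/s1.png",cv2.resize(s,(800,640))[:600])
```

```text
[[356.04148478 169.9108962 ]]
```

View pics/s1.png

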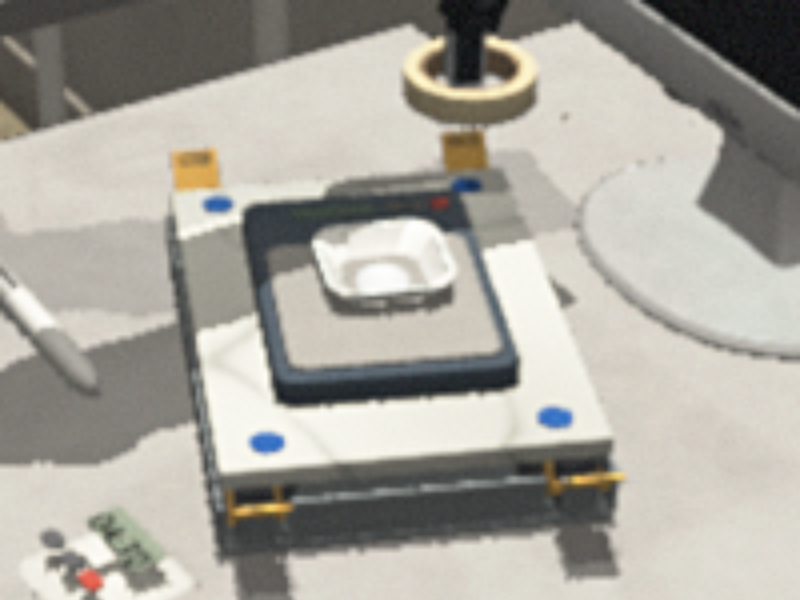

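The shut fingertips at crop (465,80) are right above the back left tab at (465,150). Everything else is in place. Pressing now.

Call:
carry_out(
  targets=[255,1,-1,-15,0,255,0,0,-12,0,255,0,0,-3,0,255,0,0,-3,0,255,0,0,-3,0,255,0,0,-3,0,255,0,0,-3,0,255,0,0,0,0],
)

```text
t: 8.35
eef_pos: [0.6246, 0.0975, 0.0462]
tool_rot: [0.0, 0.075, 0.997, -0.0]
contact_force: [-0.2, 0.4, 0.3]
gripper_width: 0.002
grasp_force: 0.1
```

Call:
carry_out(
  targets=[255,0,0,-3,0,255,0,0,-3,0,255,0,0,-3,0,255,0,0,-3,0,255,0,0,-3,0,255,0,0,0,0],
)

```text
t: 8.95
eef_pos: [0.6241, 0.0975, 0.0307]
tool_rot: [-0.0, 0.075, 0.997, -0.0]
contact_force: [-0.2, -0.2, -0.3]
gripper_width: -0.002
grasp_force: 0.0
```

Run:
```python
from station import bot,imaging
import cv2
for n,(x,y) in (("side",(310,150)),("top",(170,160))):
    s=imaging.read_camera(n)["frame"][y:y+60,x:x+80,::-1]
    cv2.imwrite(f"pics/{n}2.png",cv2.resize(s,(400,300)))
a=[cv2.imread(f"pics/{n}2.png") for n in("side","top")]
cv2.imwrite("pics/c2.png",cv2.hconcat(a)); print(bot.get_obs()["contact_force"])
```

```text
[ 0.09976292  0.12944558 -0.47080856]
```

View pics/c2.png

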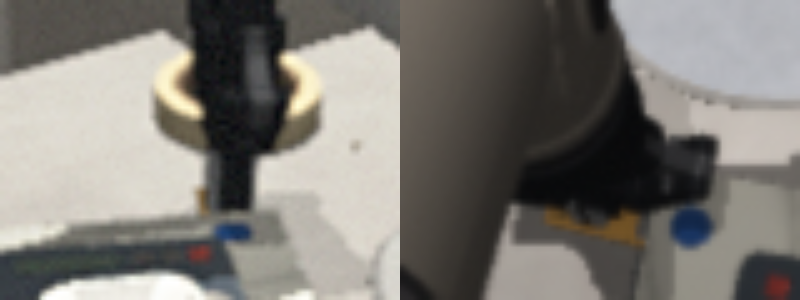

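The brass sliver at crop (205,200) shows the tab has come down along with the fingers: its top edge moved from row 183 to about 188. Continuing.

Call:
carry_out(
  targets=[255,0,0,-3,0,255,0,0,-3,0,255,0,0,-3,0,255,0,0,-2,0],
)

```text
t: 9.45
eef_pos: [0.6245, 0.0978, 0.0201]
tool_rot: [0.0, 0.075, 0.997, 0.0]
contact_force: [-0.6, 0.3, 2.6]
gripper_width: 0.001
grasp_force: 1.0
```

Call:
carry_out(
  targets=[255,0,0,-1,0,255,0,0,-1,0],
)

```text
t: 9.65
eef_pos: [0.6245, 0.0977, 0.0183]
tool_rot: [0.0, 0.075, 0.997, 0.0]
contact_force: [-0.1, 1.4, 0.7]
gripper_width: -0.0
grasp_force: 1.1
```

Call:
carry_out(
  targets=[255,0,0,-1,0,255,0,0,0,0],
)

```text
t: 9.85
eef_pos: [0.6243, 0.0975, 0.0172]
tool_rot: [-0.0, 0.075, 0.997, -0.0]
contact_force: [0.7, 1.1, 1.0]
gripper_width: -0.001
grasp_force: 0.5
```

Call:
carry_out(
  targets=[255,0,0,-1,0,255,0,0,0,0],
)

```text
t: 10.05
eef_pos: [0.6243, 0.0974, 0.0162]
tool_rot: [-0.0, 0.075, 0.997, -0.0]
contact_force: [0.1, 1.1, 0.9]
gripper_width: 0.003
grasp_force: 0.8
```

Call:
carry_out(
  targets=[255,0,0,-1,0,255,0,0,0,0],
)

```text
t: 10.25
eef_pos: [0.6244, 0.0974, 0.0159]
tool_rot: [-0.0, 0.075, 0.997, 0.0]
contact_force: [-1.9, 0.7, 8.1]
gripper_width: 0.001
grasp_force: 3.8
```

The tab is at its stop: 15.9 mm, with the force rising. One firm press more, then I'll retreat and look.

Call:
carry_out(
  targets=[255,0,0,-1,0,255,0,0,0,0],
)

```text
t: 10.45
eef_pos: [0.6245, 0.0974, 0.0157]
tool_rot: [-0.0, 0.075, 0.997, 0.0]
contact_force: [-4.0, 0.3, 13.6]
gripper_width: -0.003
grasp_force: 7.3
```

Call:
carry_out(
  targets=[255,0,0,5,0,255,0,0,20,0,255,0,0,30,0,255,0,0,30,0,255,0,0,30,0,255,0,0,30,0,255,-15,30,20,0,255,-15,30,0,0,255,-15,30,0,0,255,-15,30,0,0,255,-15,30,0,0,255,-15,30,0,0,255,-15,30,0,0,255,-15,30,0,0,255,-15,30,0,0,255,0,0,0,0,255,0,0,0,0],
)

```text
t: 12.15
eef_pos: [0.4888, 0.3676, 0.1788]
tool_rot: [-0.0, 0.074, 0.997, -0.001]
contact_force: [0.6, -0.8, 0.3]
gripper_width: 0.001
grasp_force: 0.0
```

Run:
```python
from station import bot,imaging
from h import *
L=[]
for n,(x,y) in (("side",(260,160)),("top",(170,170))):
    c=imaging.read_camera(n); w,h=(150,140) if n=="side" else (200,140)
    L.append(cv2.resize(c["frame"][y:y+h,x:x+w,::-1],(400,300)))
    print(n,[(u,int(a)) for u,a in blobs(c,(105,140,80),(125,255,255),(180,180,400,310),8)])
cv2.imwrite("pics/fin.png",cv2.hconcat(L)); o=bot.get_obs();print(o["contact_force"],o["eef_pos"],o["t"])
```

```text
side [(array([356.3, 196.1]), 15), (array([294. , 200.5]), 10), (array([378.3, 253.7]), 24), (array([306.4, 260.4]), 25)]
top [(array([227.8, 204.8]), 36), (array([330.9, 220.9]), 35), (array([215.8, 268.9]), 40), (array([320.8, 285.8]), 37)]
[-0.43467039 -1.11861818 -0.35940646] [0.4901036  0.36580089 0.17905169] 12.25
```

View pics/fin.png

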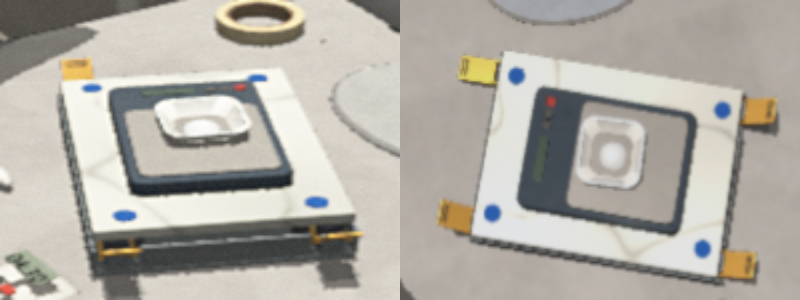

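The back left tab is flat: it is hidden behind the slab in the side view and looks longer and brighter at (478,70) in the top view. The other three tabs are still up, and the blue spots haven't moved. Handing in.

```bash
python3 -c "
from station import bot
print(bot.hand_in())"
```

```text
the job is handed in; nothing more can be done
None
```

The back left corner was the one that gave; I pressed its shim tab flat to the stop, left the other three shims up, moved the hand clear and handed the job in at about 12 s (I did not re-press the corner afterwards to test it).

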